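Lock the shear-box carriage and hold its guard open

ROBOT

A 6-joint arm with a two-finger parallel gripper is mounted at the origin on the work surface. World frame = base frame: x ahead of the robot, y to its left, z up, the work surface at z = 0. Lengths are in m, angles in rad, forces in N, time in s.
With the tool pointing down it reaches from about 0.375 to 0.975 m from the base axis. Payload 3.8 kg.
Tool frame: the origin (TCP) lies on the mounting face of the last link; the fingertips stand 173 mm ahead of it and the grasp point (between the pads) lies 155 mm ahead of it; z points along the fingers, y is the direction in which the jaws open and shut (so a half turn about z gives the same grasp; the last joint's range is limited). The gripper opens to 85 mm and grips with 20 to 120 N. Pads are 22 mm wide; open, the fingers measure 114 mm over their backs; the gripper's body (76 mm by 85 mm) begins 54 mm behind the grasp point. The pads swing forward as they close: fully open they stand 13 mm farther back than shut.
Start: joints at [1.277, 0.264, 1.604, -0, 1.274, -0.037], TCP at [0.171, 0.653, 0.405] pointing down, gripper open.
Joint ranges: [-2.63, 2.63], [-0.94, 2.18], [0.31, 2.57], [-1.31, 4.45], [0, 2.66], [-2.55, 2.55]. Speed limits (rad/s): [2.57, 2.57, 3.14, 3.14, 3.14, 3.14].

INTERFACE

Orientations are given as a rotation vector (axis times angle).
In Python, from workcell import bot gives the robot as it stands.
- The arm moves only by the shell command python3 -m jog 'ROWS' [FORCE]. ROWS is JSON, a list that holds one entry, the list of rows, each a list of 7 numbers: the closure, from 0 (fully open) to 1 (shut), then the shift along the tool's x, y, z in cm, then the turn, a rotation vector about the tool's x, y, z in rad. A call has 1 to 12 rows; each row is the pose to reach, as a shift and turn from the pose commanded when the call began, along the tool's axes at that moment; what a row does not reach only later rows make up. A row lasts 1/8 s, in which the tool goes at most 62.5 mm and 10.7 degrees, less where a joint would pass 70% of its speed; a pose out of reach is approached as far as the arm can. A call with a gripper value outside its range is refused whole. The fingers move at their own pace and stop on an object; FORCE is the grip in N (left out, the last holds). Time passes only in rows, so rows that repeat a pose let the fingers close. It gives the time, the measured TCP pose, the force and the opening at its end, in the units of the state.
- bot.read_state(): the state, without advancing time (a new reading comes with each control period).
- bot.read_camera(name): name is "side" or "top"; returns the picture (384x512x3 uint8, red, green, blue); there is no depth.
- bot.camera_model(name): a dict with "intrinsics" (3x3 intrinsics, pixels), "k1" (the pictures are not rectified: a ray, as slopes to the right and down, at radius r is drawn at 1 + k1 r^2 times it, then the intrinsics apply), "rvec" (rotation vector, rad) and "tvec" (3), from world to camera coordinates, as OpenCV has them. Camera axes: x right, y down, z forward; pixel columns grow to the right and rows downward; lengths in m; the calibration is good to about 2 mm. A picture is of the moment at which its call begins. camera_model takes no time and is no camera call.
- bot.finish_job(): hands the job in, once; it reports no verdict.
The state is a dict: "time": time; "q": joint angles; "joint_vel": joint speeds; "joint_torque": joint torques, N m; "tool_pos": TCP position; "tcp_rot": TCP orientation; "wrist_force": force on the tool from outside, world axes, zero at the start; "torque": the same for the moment, N m; "width": opening from 0.0 (shut) to 1.0 (fully open).
Only numpy, scipy, OpenCV 4.12 (cv2) and the standard library are available. Lean on these libraries where they do the work, as an engineer would, in place of code of your own. Each camera call takes 0.05 s, during which the arm holds its last target.

TASK

On the shear-box soil testing machine, first swing the locking hook on the deck fully home so that its notch sits around the carriage pin, with the clear guard still shut. Then lift the guard by its barrel grip and hold it open at 45 degrees: it springs shut if let go, so finish while still holding it there, steady, with the hook still home. Leave the calculator, the mouse and the tin where they lie.

Things in the scene. Friction and masses are not known exactly. Their poses are not given: they have to be found in the camera images.
- machine: Fixed grey bench machine with a steel deck 75 mm above the table. Origin on the table; the case reaches 150 mm to its -x (front, towards the robot), 240 mm to +x, 215 mm to -y, 200 mm to +y; small yaw either way. On the deck: the guard in the middle, the hook at the -y side, a control box 30 mm high at the +y side, a drive housing and motor up to 65 mm high at the rear.
- guard (a joint): Guard angle: 0 shut, grows as its front lifts (0.785 = 45 degrees, limit 1.4). The guard is a clear plastic hood in an aluminium frame, 190 mm deep, 220 mm wide, 65 mm high, about 0.6 kg (varies), over the shear cell. Gravity and a weak spring shut it from any angle: 3 to 6 N along its path at the grip, up to 9 N straight up.
- guard_hinge (a point): Middle of the guard's hinge line, at the guard's rear lower edge, 1 mm above the deck, 100 mm to the machine's +x from its origin. The line is level, along the machine's y.
- guard_grip (a point): Centre of the guard's grip, a black barrel 24 mm in diameter, 36 mm long, along the machine's y, on a 10 mm stem 35 mm before the guard's front wall; moves with the guard. Shut: 225 mm in front of the hinge line, 45 mm above it (46 mm above the deck). Its flat ends, 36 mm apart, can be pinched from above, fingers closing along the machine's y; it then turns between them as the guard lifts.
- hook (a joint): Angle of the locking hook: 0 is fully home (the stop, its notch around the pin), grows as it swings clear of the pin, limit 1.6. Seen from above, it closes anticlockwise. Stiff hinge: it stays where it is left and takes about 1 N at the post to move.
- hook_pivot (a point): On the hook's upright pivot axis, 45 mm above the deck (the height of point hook_post); 100 mm in front of the machine's origin and 175 mm to its -y side.
- hook_post (a point): On the axis of the hook's finger post, 45 mm above the deck; moves with the hook. The post is an upright steel pin 14 mm in diameter, 15 to 62 mm above the deck, 60 mm from the pivot axis, on the hook's flat arm (16 mm wide, top 15 mm above the deck, forked end 115 mm from the pivot). Home, the arm points along the machine's +x and the post is 65 mm from the guard's side wall.
- calculator: Desk calculator, 150 (along x) x 100 x 20 mm, loose on the desk on the +y side of the machine; origin at the centre of its underside. A bystander.
- mouse: Black computer mouse, 100 x 58 x 32 mm, loose on the desk in front of the machine; origin at the centre of its underside. A bystander.
- tin: Round aluminium sample tin, 60 mm in diameter, 42 mm high, loose on the desk on the -y side of the machine; origin at the centre of its underside. A bystander.

How it is judged:
By the outcome, as a careful person would: the job done as asked, in the order asked, and still so for the second after the job is handed in, while the arm keeps its last pose, push and grip.
It also fails if it takes over 58 s, if anything falls off the work surface, if the arm or the gripper's body presses on something with over 40 N, if the wrist force passes 120 N, or if a joint passes its speed limit or range.

## Working session

There is one attempt and no reset: what is moved stays moved. The work goes in short steps, Python scripts to look and compute and a shell command to move; the robot and the scene stay as the last step left them, time stands still between calls to the robot, and variables do not carry over. Pictures are saved under pics/ and viewed, and the job is handed in when it is done.

```bash
mkdir -p pics; ls; python3 - <<'E'
from workcell import bot
import cv2
s=bot.read_state();print({k:(v if not hasattr(v,'round') else v.round(3) if hasattr(v,'shape') else v) for k,v in s.items()})
for n in("side","top"):
    im=bot.read_camera(n);cv2.imwrite(f"pics/{n}0.png",im[:,:,::-1]);print(n,bot.camera_model(n))
E
```

```text
pics
{'time': 0.0, 'q': array([ 1.277,  0.265,  1.605, -0.   ,  1.274, -0.037]), 'joint_vel': array([ 0.002,  0.002, -0.   ,  0.   , -0.001,  0.   ]), 'joint_torque': array([-0.0000e+00, -5.1509e+01, -3.6732e+01, -0.0000e+00,  1.3000e-02,
        0.0000e+00]), 'tool_pos': array([0.171, 0.653, 0.403]), 'tcp_rot': array([-4.020e-01, -3.115e+00,  3.000e-03]), 'wrist_force': array([ 0.646, -0.606,  0.531]), 'torque': array([0.028, 0.027, 0.032]), 'width': 0.9958109020511923}
side {'intrinsics': array([[387.72942294,   0.        , 255.92879599],
       [  0.        , 387.72942294, 190.4877978 ],
       [  0.        ,   0.        ,   1.        ]]), 'k1': 0.032392868402631426, 'rvec': array([ 2.02647926, -0.55990675,  0.34770814]), 'tvec': array([-0.42836723,  0.28559401,  0.83703182])}
top {'intrinsics': array([[495.56847968,   0.        , 261.41332605],
       [  0.        , 495.56847968, 195.30191361],
       [  0.        ,   0.        ,   1.        ]]), 'k1': -0.05609924493322504, 'rvec': array([ 2.16665626, -2.14233776,  0.13737963]), 'tvec': array([0.07752071, 0.55641675, 1.24400122])}
```

View pics/side0.png

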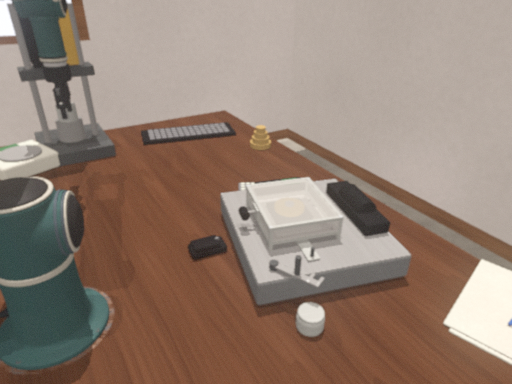

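View pics/top0.png

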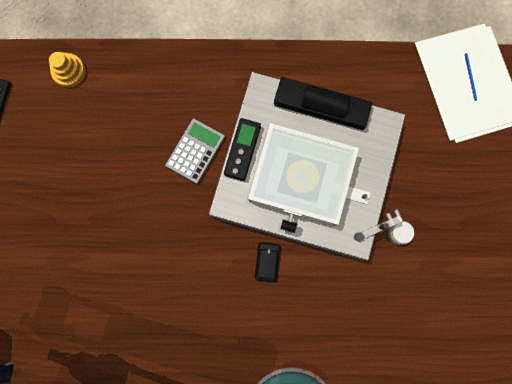

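The side view shows the machine in front of the robot with the guard shut and the hook open towards -y. In the top view the deck corners are near (252,73), (404,115), (369,260) and (210,213). The grip is near (289,226), the hook pivot near (360,238), and the tin near (401,232), close beside the hook tip. I'll measure these next.

```bash
cat > h.py <<'E'
import numpy as np,cv2
from workcell import bot
def ray(n,uv):
    m=bot.camera_model(n);K=m["intrinsics"]
    p=cv2.undistortPoints(np.array([[uv]],float),K,np.array([m["k1"],0,0,0.]))[0,0]
    R=cv2.Rodrigues(m["rvec"])[0];c=-R.T@m["tvec"]
    return c,R.T@np.array([p[0],p[1],1.])
def onz(n,uv,z):
    c,d=ray(n,uv);return c+d*(z-c[2])/d[2]
def proj(n,P):
    m=bot.camera_model(n)
    return cv2.projectPoints(np.atleast_2d(np.array(P,float)),m["rvec"],m["tvec"],m["intrinsics"],np.array([m["k1"],0,0,0.]))[0][:,0]
def tri(a,b):
    c1,d1=ray("side",a);c2,d2=ray("top",b)
    t=np.linalg.lstsq(np.c_[d1,-d2],c2-c1,rcond=None)[0]
    p,q=c1+t[0]*d1,c2+t[1]*d2
    return (p+q)/2,np.linalg.norm(p-q)
E
python3 - <<'E'
from h import *
im=cv2.imread('pics/top0.png')
cv2.imwrite('pics/topc.png',cv2.resize(im[60:270,200:420],None,fx=2.8,fy=2.8,interpolation=cv2.INTER_CUBIC)[:600])
im=cv2.imread('pics/side0.png')
cv2.imwrite('pics/sidec.png',cv2.resize(im[170:345,200:420],None,fx=3.4,fy=3.4,interpolation=cv2.INTER_CUBIC))
E
```

```text
(no output)
```

View pics/topc.png

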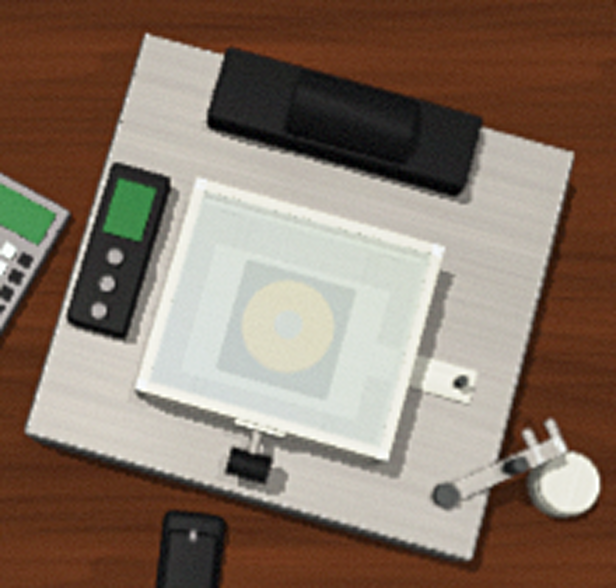

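View pics/sidec.png

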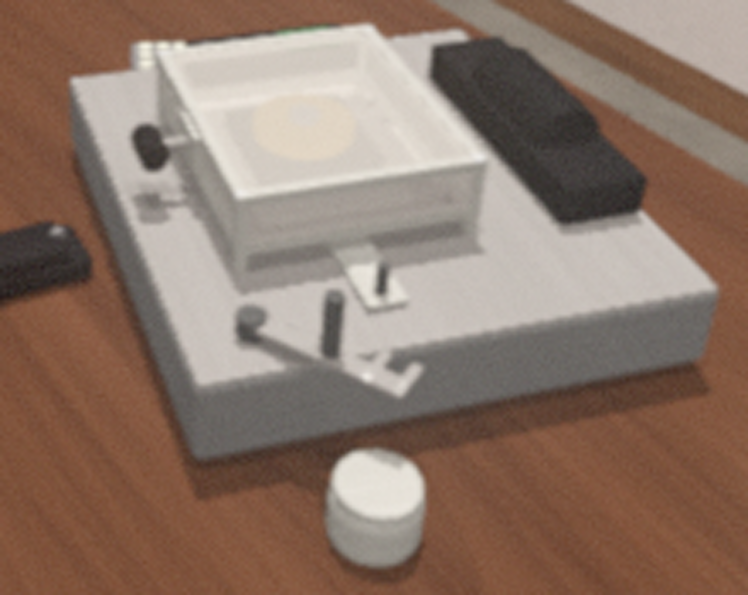

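The top crop shows deck corners at crop px (147,35), (573,153), (472,558), (28,433), the post tip near (515,465), the pivot at (446,495) and the grip at (249,465). The tin is at (565,485), just beyond the hook tip. The side crop shows the post from (336,295) to (330,352).

```bash
python3 - <<'E'
from h import *
T=lambda x,y:(200+(x+.5)/2.8-.5,60+(y+.5)/2.8-.5)
S=lambda x,y:(200+(x+.5)/3.4-.5,170+(y+.5)/3.4-.5)
L=np.array([[.24,.2],[.24,-.215],[-.15,-.215],[-.15,.2]])
W=np.array([onz("top",T(*p),.075)[:2] for p in[(147,35),(573,153),(472,558),(28,433)]])
def fit(L,W):
    H=(L-L.mean(0)).T@(W-W.mean(0));a=np.arctan2(H[0,1]-H[1,0],H[0,0]+H[1,1])
    R=np.array([[np.cos(a),-np.sin(a)],[np.sin(a),np.cos(a)]]);t=W.mean(0)-R@L.mean(0)
    return a,R,t,W-(L@R.T+t)
a,R,t,e=fit(L,W);print("top",a,t,e.round(4).tolist())
Ws=np.array([onz("side",S(*p),.075)[:2] for p in[(717,292),(195,387),(73,80)]])
a2,R2,t2,e2=fit(L[1:],Ws);print("side",a2,t2,e2.round(4).tolist())
M=lambda x,y,z:np.r_[R@[x,y]+t,z]
for n,p in dict(hinge=(.1,0,.076),grip=(-.125,0,.121),pivot=(-.1,-.175,.12),posthome=(-.04,-.175,.12)).items():
    P=M(*p);print(n,P.round(4),"top",((proj("top",P)[0]+.5-[200,60])*2.8).round(),"side",((proj("side",P)[0]+.5-[200,170])*3.4).round())
print("grip tri",tri(S(151,147),T(249,465)))
print("pivot top",onz("top",T(446,495),.075+.02))
for z,p in((.137,(514,465)),): 
    P=onz("top",T(*p),z);print("post top",P,R.T@(P[:2]-t))
print("post tri tip",tri(S(336,296),T(514,465)))
P=onz("side",S(330,352),.09);print("post base side",P,R.T@(P[:2]-t))
print("tin",onz("top",T(566,484),.042),onz("side",S(378,484),.042))
E
```

```text
top -0.26485942007026353 [ 0.59178807 -0.01600158] [[-0.0035, -0.0029], [-0.0025, 0.0048], [0.0041, 0.0023], [0.0018, -0.0042]]
side -0.2758760079011047 [ 0.59217478 -0.01859833] [[-0.0035, 0.0038], [0.0024, 0.0018], [0.0011, -0.0056]]
hinge [ 0.6883 -0.0422  0.076 ] top [314. 231.] side [413. 155.]
grip [0.4711 0.0167 0.121 ] top [251. 466.] side [148. 147.]
pivot [ 0.4495 -0.1587  0.12  ] top [456. 494.] side [252. 282.]
posthome [ 0.5074 -0.1744  0.12  ] top [473. 427.] side [337. 268.]
grip tri (array([0.47287963, 0.01724316, 0.11973854]), np.float64(0.0021413560115017462))
pivot top [ 0.44920079 -0.15565445  0.095     ]
post top [ 0.47304691 -0.2054748   0.137     ] [-0.06500148 -0.21394946]
post tri tip (array([ 0.47610902, -0.20853085,  0.13173047]), np.float64(0.006325329034814528))
post base side [ 0.4752342  -0.21317093  0.09      ] [-0.06087583 -0.22080465]
tin [ 0.46274961 -0.27633323  0.042     ] [ 0.46392396 -0.28315643  0.042     ]
```

```bash
cat >> h.py <<'E'
from scipy.spatial.transform import Rotation as Ro
A=-0.268; T0=np.array([.5920,-.0170])
RM=np.array([[np.cos(A),-np.sin(A)],[np.sin(A),np.cos(A)]])
def M(x,y,z): return np.r_[RM@[x,y]+T0,z]
def down(yaw):  # tool z down, tool y horizontal along machine +/-y at yaw
    y=np.array([-np.sin(yaw),np.cos(yaw),0]);z=np.array([0,0,-1.]);return Ro.from_matrix(np.c_[np.cross(y,z),y,z])
def row(Pg,Rt,off=.155,base=None):
    "grasp-point target -> jog shift (cm), turn; base=(tcp,rotvec) or measured"
    s=bot.read_state()
    p0,r0=(s["tool_pos"],s["tcp_rot"]) if base is None else base
    R0=Ro.from_rotvec(r0)
    tcp=np.array(Pg)-Rt.apply([0,0,off])
    return np.r_[R0.inv().apply(tcp-p0)*100,(R0.inv()*Rt).as_rotvec()].round(3)
E
python3 - <<'E'
from h import *
s=bot.read_state()
print(Ro.from_rotvec(s["tcp_rot"]).as_matrix().round(3))
for y in (A,A+np.pi):print(y,row([.5,.25,.25],down(y)),row(M(-.085,-.26,.2),down(y)))
pc=np.array([-.1,-.175])
for th in(.85,.6,.4,.2,0):
    u=np.array([np.cos(th),-np.sin(th)]);tg=np.array([np.sin(th),np.cos(th)])
    print(th,M(*(pc+.06*u),.1).round(4),((pc+.06*u)).round(4))
E
```

```text
[[-0.967  0.254 -0.001]
 [ 0.254  0.967 -0.002]
 [ 0.    -0.002 -1.   ]]
-0.268 [-4.2012e+01 -3.0592e+01 -9.3000e-02 -2.0000e-03 -0.0000e+00  1.1000e-02] [-4.8900e+01 -7.9972e+01  5.0100e+00 -2.0000e-03 -0.0000e+00  1.1000e-02]
2.8735926535897933 [-4.2012e+01 -3.0592e+01 -9.3000e-02  0.0000e+00 -3.0000e-03 -3.1300e+00] [-4.8900e+01 -7.9972e+01  5.0100e+00  0.0000e+00 -3.0000e-03 -3.1300e+00]
0.85 [ 0.4755 -0.2132  0.1   ] [-0.0604 -0.2201]
0.6 [ 0.488  -0.2051  0.1   ] [-0.0505 -0.2089]
0.4 [ 0.4963 -0.1964  0.1   ] [-0.0447 -0.1984]
0.2 [ 0.5028 -0.1863  0.1   ] [-0.0412 -0.1869]
0 [ 0.5071 -0.1752  0.1   ] [-0.04  -0.175]
```

```bash
python3 -m jog '[[[1,-42,-30.6,0,0,0,0.01],[1,-42,-30.6,0,0,0,0.01],[1,-42,-30.6,0,0,0,0.01],[1,-42,-30.6,0,0,0,0.01],[1,-42,-30.6,0,0,0,0.01],[1,-42,-30.6,0,0,0,0.01],[1,-42,-30.6,0,0,0,0.01],[1,-42,-30.6,0,0,0,0.01],[1,-42,-30.6,0,0,0,0.01],[1,-49,-50,0,0,0,0.01],[1,-49,-60,0,0,0,0.01],[1,-49,-66,0,0,0,0.01]]]' 30
python3 - <<'E'
from h import *
print(row(M(-.07,-.27,.123),down(A)),row(M(-.07,-.27,.2),down(A)))
print(bot.read_state()["q"].round(2))
E
```

```text
time: 1.6
tool_pos: [0.4954, 0.0623, 0.4043]
tcp_rot: [-0.416, -3.113, -0.0]
wrist_force: [1.0, 0.4, -0.2]
width: -0.001
[-4.3470e+00 -3.2101e+01  1.2624e+01  0.0000e+00 -1.0000e-03  2.0000e-03] [-4.343e+00 -3.210e+01  4.924e+00  0.000e+00 -1.000e-03  2.000e-03]
[ 0.08 -0.07  1.97  0.    1.24 -1.23]
```

```bash
python3 -m jog '[[[1,-4.3,-10,0,0,0,0],[1,-4.3,-20,2,0,0,0],[1,-4.3,-26,4,0,0,0],[1,-4.3,-30,4.9,0,0,0],[1,-4.3,-32,4.9,0,0,0],[1,-4.3,-32,4.9,0,0,0],[1,-4.3,-32,4.9,0,0,0],[1,-4.3,-32,4.9,0,0,0]]]'
python3 - <<'E'
from h import *
print(row(M(-.07,-.27,.123),down(A)))
for n in("side","top"):
    cv2.imwrite(f"pics/{n}1.png",bot.read_camera(n)[:,:,::-1])
im=cv2.imread('pics/top1.png')
cv2.imwrite('pics/a.png',cv2.resize(im[100:310,240:480],None,fx=2.8,fy=2.8,interpolation=cv2.INTER_CUBIC)[:600])
im=cv2.imread('pics/side1.png')
cv2.imwrite('pics/b.png',cv2.resize(im[170:345,200:420],None,fx=3.4,fy=3.4,interpolation=cv2.INTER_CUBIC))
E
```

```text
time: 2.6
tool_pos: [0.4534, -0.2553, 0.3558]
tcp_rot: [0.416, 3.114, 0.001]
wrist_force: [0.1, -0.3, 0.8]
width: 0.005
[-5.300e-02 -3.610e-01  7.781e+00  1.000e-03  0.000e+00  2.000e-03]
```

View pics/a.png

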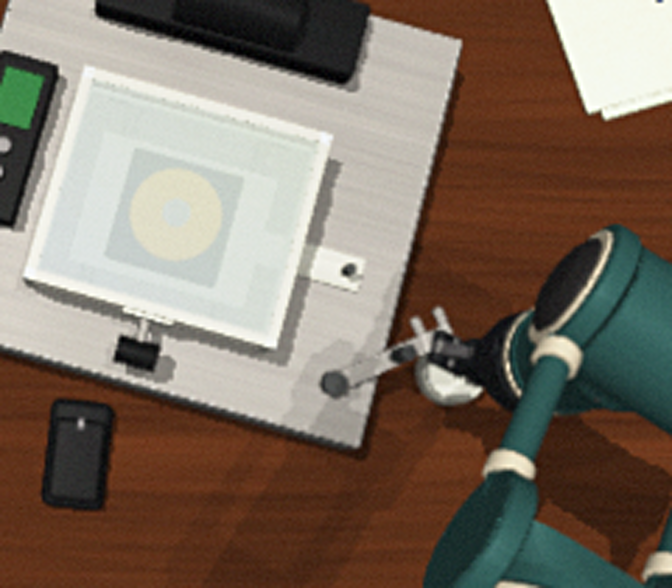

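View pics/b.png

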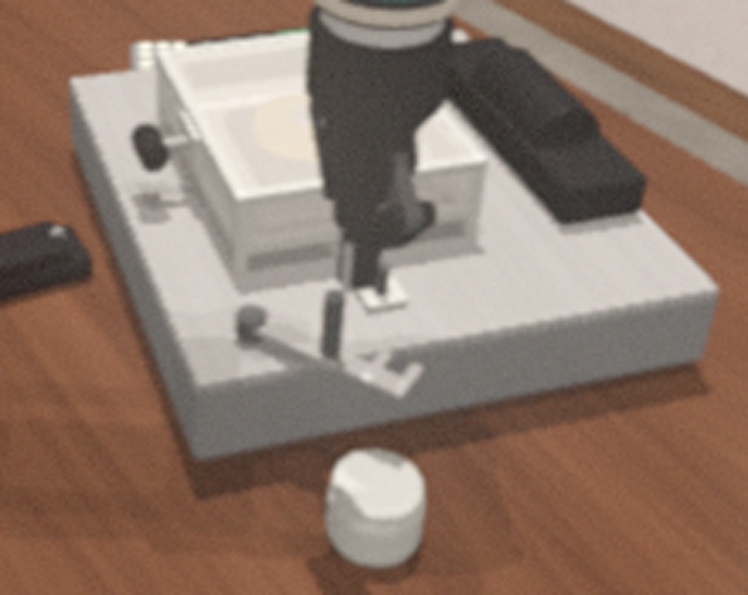

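The top crop shows the shut fingers at (445,345), just outside the post at (405,353). The side crop agrees, with nothing under the fingers at post height. Next I descend and push.

```bash
python3 -m jog '[[[1,0,0,4,0,0,0],[1,0,0,7.7,0,0,0],[1,0,0,7.7,0,0,0],[1,-0.5,0.7,7.7,0,0,0],[1,-1,1.4,7.7,0,0,0],[1,-1,1.9,7.7,0,0,0],[1,-1,2.4,7.7,0,0,0],[1,-1.2,2.7,7.7,0,0,0],[1,-1.2,2.7,7.7,0,0,0]]]'
python3 - <<'E'
from h import *
s=bot.read_state();p=RM.T@(s["tool_pos"][:2]-T0);print(p)
cv2.imwrite('pics/c.png',cv2.resize(bot.read_camera("side")[170:345,200:420,::-1],None,fx=3.4,fy=3.4))
E
```

```text
time: 3.82
tool_pos: [0.4717, -0.2336, 0.2788]
tcp_rot: [0.417, 3.113, -0.0]
wrist_force: [0.1, 0.2, -0.4]
width: -0.002
[-0.05860506 -0.24075406]
```

View pics/c.png

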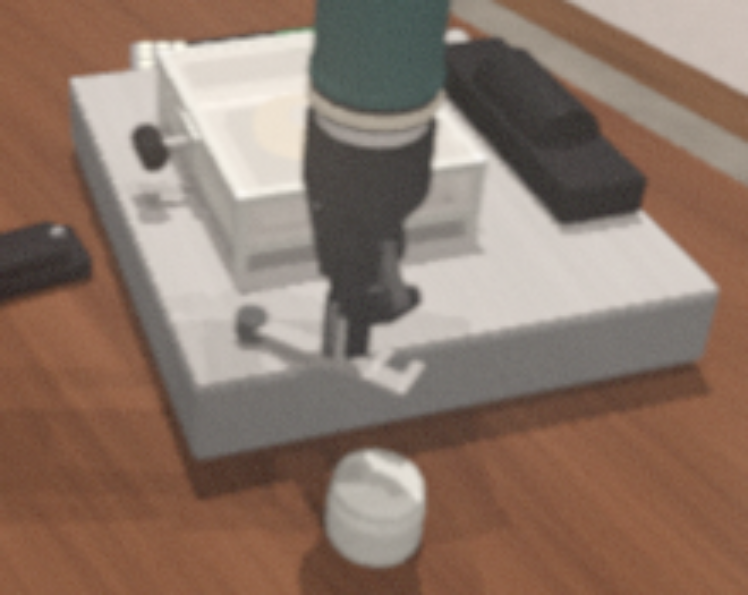

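The fingers stand beside the post and the fork is still at about (410,375). I keep pushing along the arc.

```bash
python3 -m jog '[[[1,-0.3,0.4,0,0,0,0],[1,-0.6,0.8,0,0,0,0],[1,-0.9,1.2,0,0,0,0],[1,-1.1,1.6,0,0,0,0],[1,-1.3,2.0,0,0,0,0],[1,-1.5,2.4,0,0,0,0],[1,-1.6,2.8,0,0,0,0],[1,-1.7,3.1,0,0,0,0],[1,-1.7,3.1,0,0,0,0]]]'
python3 - <<'E'
from h import *
s=bot.read_state();p=RM.T@(s["tool_pos"][:2]-T0);print(p,RM.T@s["wrist_force"][:2])
cv2.imwrite('pics/d.png',cv2.resize(bot.read_camera("side")[170:345,200:420,::-1],None,fx=3.4,fy=3.4))
cv2.imwrite('pics/e.png',cv2.resize(bot.read_camera("top")[100:310,240:480,::-1],None,fx=2.8,fy=2.8))
E
```

```text
time: 5.0
tool_pos: [0.4961, -0.2078, 0.2785]
tcp_rot: [-0.417, -3.113, -0.001]
wrist_force: [0.0, -0.3, 0.4]
width: -0.001
[-0.04197581 -0.2094156 ] [ 0.0885034  -0.31167811]
```

View pics/d.png

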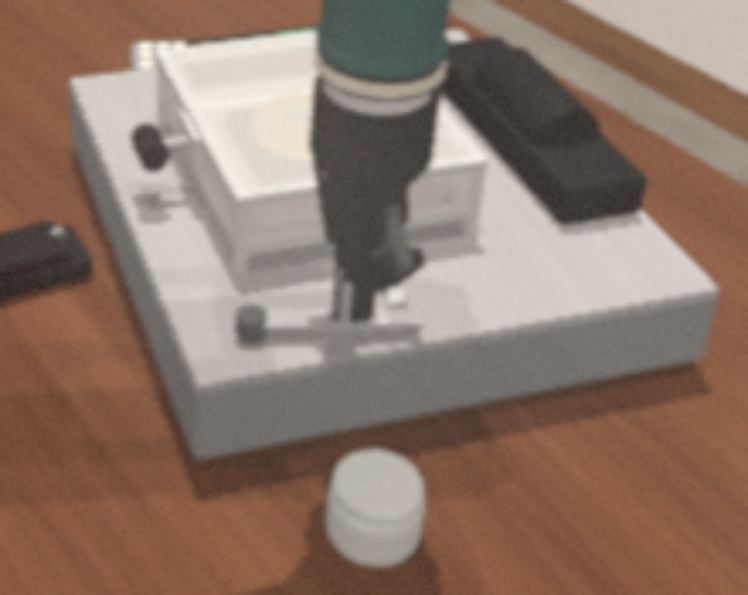

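View pics/e.png

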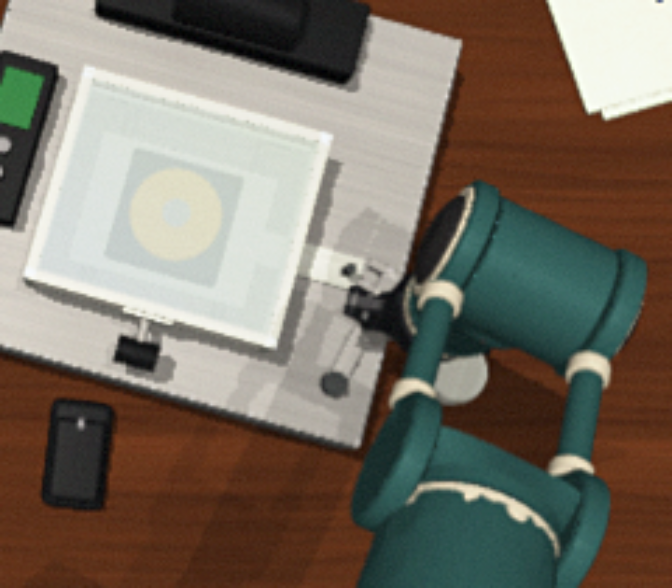

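The hook has followed. The fork is close to the pin, at (350,268) in the top crop, and contact is confirmed. I'll push on slowly until the stop.

```bash
python3 -m jog '[[[1,0,0.3,0,0,0,0],[1,0.1,0.6,0,0,0,0],[1,0.1,0.9,0,0,0,0],[1,0.1,1.1,0,0,0,0],[1,0.1,1.2,0,0,0,0],[1,0.1,1.2,0,0,0,0]]]'
python3 -m jog '[[[1,0,0.1,0,0,0,0],[1,0,0.2,0,0,0,0],[1,0,0.3,0,0,0,0],[1,0,0.3,0,0,0,0]]]'
python3 - <<'E'
from h import *
s=bot.read_state();p=RM.T@(s["tool_pos"][:2]-T0);print(p,RM.T@s["wrist_force"][:2])
E
```

```text
time: 5.85
tool_pos: [0.4983, -0.1963, 0.2786]
tcp_rot: [-0.418, -3.113, -0.0]
wrist_force: [0.6, 0.5, 0.9]
width: -0.003
time: 6.35
tool_pos: [0.4992, -0.1937, 0.2787]
tcp_rot: [0.418, 3.114, -0.001]
wrist_force: [-0.5, -2.4, -0.8]
width: -0.002
[-0.04272297 -0.19499072] [ 0.13681458 -2.49264295]
```

```bash
python3 -m jog '[[[1,0,0.1,0,0,0,0],[1,0,0.2,0,0,0,0],[1,0,0.3,0,0,0,0],[1,0,0.3,0,0,0,0]]]'
python3 - <<'E'
from h import *
s=bot.read_state();p=RM.T@(s["tool_pos"][:2]-T0);print(p,RM.T@s["wrist_force"][:2])
cv2.imwrite('pics/f.png',cv2.resize(bot.read_camera("side")[170:345,200:420,::-1],None,fx=3.4,fy=3.4))
cv2.imwrite('pics/g.png',cv2.resize(bot.read_camera("top")[160:250,320:420,::-1],None,fx=6,fy=6,interpolation=2))
E
```

```text
time: 6.85
tool_pos: [0.4995, -0.1926, 0.2788]
tcp_rot: [-0.416, -3.113, 0.008]
wrist_force: [-2.8, -13.1, -1.2]
width: 0.003
[-0.04272802 -0.19388202] [  0.75472361 -13.33682671]
```

View pics/f.png

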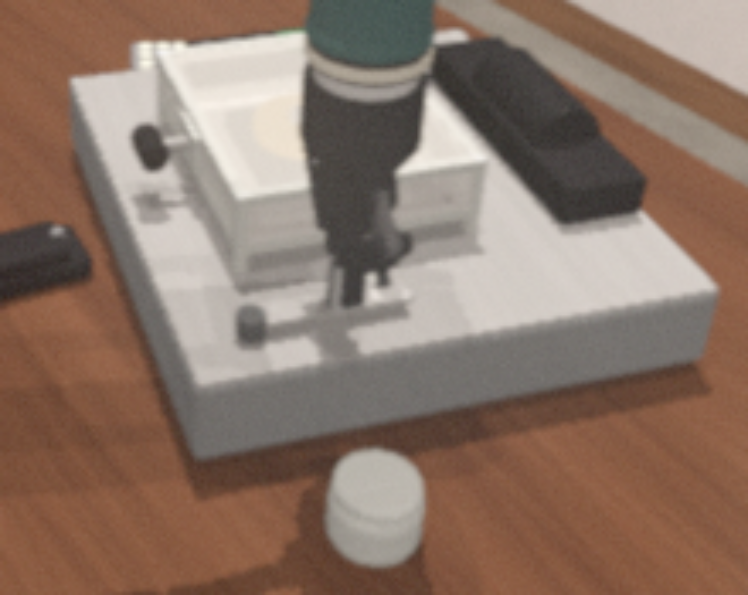

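View pics/g.png

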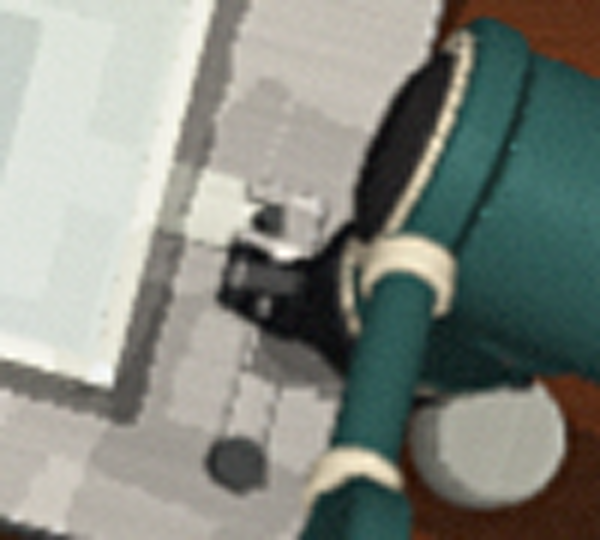

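The wrist force reached 13 N with little further travel, and the notch is around the pin at (268,218) in the crop, so the hook is on its stop. I retreat sideways and then up.

```bash
python3 -m jog '[[[1,0,-1,0,0,0,0],[1,0,-2.5,0,0,0,0],[1,0,-2.5,0,0,0,0],[1,0,-2.5,-6,0,0,0],[1,0,-2.5,-11,0,0,0],[0.3,0,-2.5,-13,0,0,0],[0,2,3,-13,0,0,0],[0,5,8,-13,0,0,0],[0,8,14,-13,0,0,0],[0,8,17,-13,0,0,0],[0,8,19,-13,0,0,0],[0,8,19,-13,0,0,0]]]' 60
python3 - <<'E'
from h import *
s=bot.read_state();p=RM.T@(s["tool_pos"][:2]-T0);print(p)
print(row([.472,.017,.18],down(A)),row([.472,.017,.121],down(A)))
cv2.imwrite('pics/i.png',cv2.resize(bot.read_camera("side")[170:345,200:420,::-1],None,fx=3.4,fy=3.4))
cv2.imwrite('pics/j.png',cv2.resize(bot.read_camera("top")[60:270,200:420,::-1],None,fx=2.8,fy=2.8))
E
```

```text
time: 8.45
tool_pos: [0.4726, 0.015, 0.4076]
tcp_rot: [-0.413, -3.112, -0.0]
wrist_force: [-0.1, 0.5, -0.3]
width: 1.001
[-0.12363921 -0.00079859]
[ 9.200e-02  1.830e-01  7.256e+00 -0.000e+00 -2.000e-03  4.000e-03] [ 8.0000e-02  1.8400e-01  1.3156e+01 -0.0000e+00 -2.0000e-03  4.0000e-03]
```

View pics/i.png

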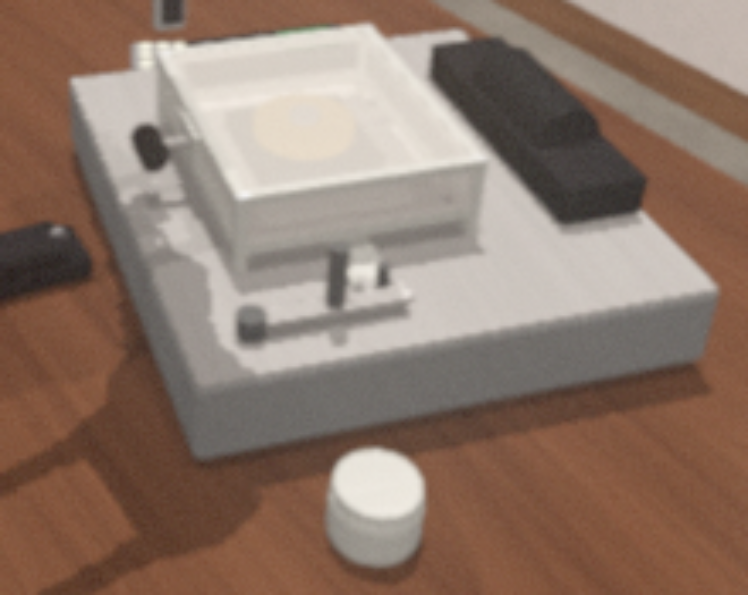

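View pics/j.png

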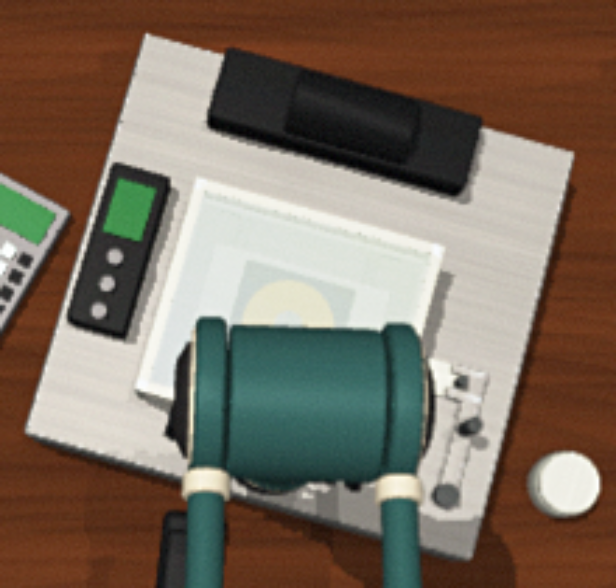

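The side and top crops show the hook home with its notch round the pin and the post at (470,424) against the predicted (473,427). The guard is shut and the tin, mouse and calculator have not moved. I descend onto the grip.

```bash
python3 -m jog '[[[0,0.1,0.2,5,0,0,0],[0,0.1,0.2,9,0,0,0],[0,0.1,0.2,12,0,0,0],[0,0.1,0.2,13.4,0,0,0],[0,0.1,0.2,13.4,0,0,0],[0,0.1,0.2,13.4,0,0,0]]]' 60
python3 - <<'E'
from h import *
cv2.imwrite('pics/k.png',cv2.resize(bot.read_camera("side")[170:345,180:400,::-1],None,fx=3.4,fy=3.4))
E
```

```text
time: 9.3
tool_pos: [0.4733, 0.0155, 0.276]
tcp_rot: [0.418, 3.111, 0.0]
wrist_force: [0.2, 0.2, -0.3]
width: 0.995
```

View pics/k.png

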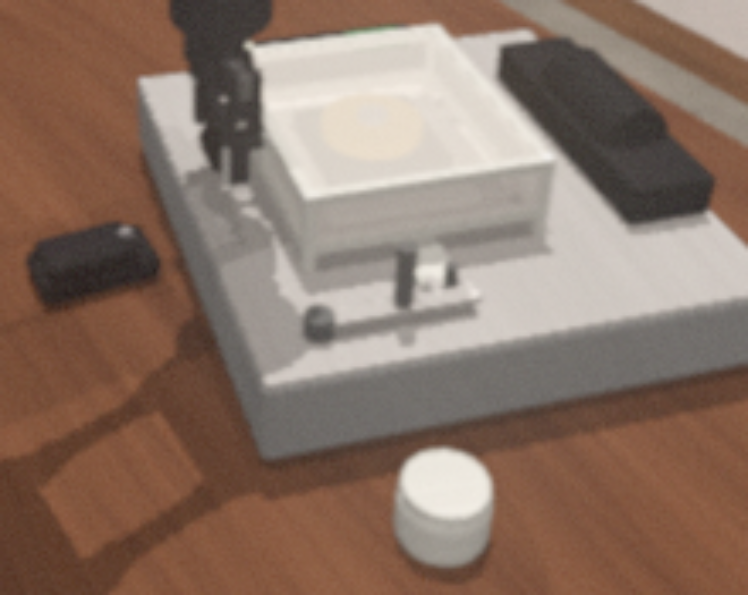

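The side crop shows the fingers straddling the grip at about (230,160), clear of the guard wall. I close now; the width should stop near 0.42.

```bash
python3 -m jog '[[[1,0,0,0,0,0,0],[1,0,0,0,0,0,0],[1,0,0,0,0,0,0],[1,0,0,0,0,0,0],[1,0,0,0,0,0,0],[1,0,0,0,0,0,0]]]' 60
python3 - <<'E'
from h import *
s=bot.read_state();h=M(.1,0,.076);x=-RM[:,0]
p=s["tool_pos"];g=p+Ro.from_rotvec(s["tcp_rot"]).apply([0,0,.155]);print(s["width"],g)
m=RM.T@(g[:2]-h[:2]);print(m,g[2]-.076,np.hypot(m[0],g[2]-.076))
a0=np.arctan2(.045,.225);r=np.hypot(.045,.225)
for th in(.1,.2,.3,.4,.5,.6,.7,.785):
    dx=r*(np.cos(a0)-np.cos(a0+th));dz=r*(np.sin(a0+th)-np.sin(a0));print(th,"tool x",round(-100*dx,2),"tool z",round(-100*dz,2))
E
```

```text
time: 10.1
tool_pos: [0.4727, 0.0163, 0.275]
tcp_rot: [0.418, 3.113, 0.002]
wrist_force: [-0.4, 4.9, 3.5]
width: 0.408
0.40818326085025064 [0.4727581  0.01646824 0.12004627]
[-0.22384775  0.00069785] 0.044046265633247886 0.22814006642837262
0.1 tool x -0.56 tool z -2.22
0.2 tool x -1.34 tool z -4.38
0.3 tool x -2.33 tool z -6.45
0.4 tool x -3.53 tool z -8.41
0.5 tool x -4.91 tool z -10.24
0.6 tool x -6.47 tool z -11.92
0.7 tool x -8.19 tool z -13.44
0.785 tool x -9.76 tool z -14.59
```

```bash
python3 -m jog '[[[1,-0.2,0,-1.1,0,0,0],[1,-0.55,0,-2.2,0,0,0],[1,-0.9,0,-3.3,0,0,0],[1,-1.35,0,-4.4,0,0,0],[1,-1.35,0,-4.4,0,0,0]]]' 60
python3 - <<'E'
from h import *
cv2.imwrite('pics/l.png',cv2.resize(bot.read_camera("side")[170:345,180:400,::-1],None,fx=3.4,fy=3.4))
E
```

```text
time: 10.72
tool_pos: [0.4854, 0.0128, 0.3177]
tcp_rot: [-0.419, -3.112, -0.002]
wrist_force: [4.0, 5.4, -7.4]
width: 0.413
```

View pics/l.png

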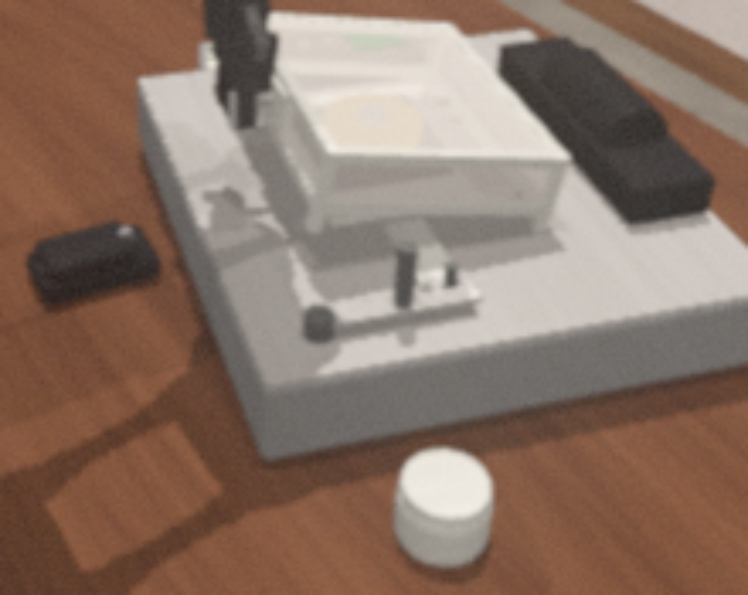

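The guard's front has risen with the fingers and the hook is still home. I carry on along the arc.

```bash
python3 -m jog '[[[1,-0.45,0,-1.05,0,0,0],[1,-1.0,0,-2.05,0,0,0],[1,-1.55,0,-3.05,0,0,0],[1,-2.2,0,-4.0,0,0,0],[1,-2.85,0,-4.95,0,0,0],[1,-3.55,0,-5.85,0,0,0],[1,-4.3,0,-6.7,0,0,0],[1,-5.1,0,-7.5,0,0,0],[1,-5.95,0,-8.3,0,0,0],[1,-6.85,0,-9.05,0,0,0],[1,-7.6,0,-9.65,0,0,0],[1,-8.4,0,-10.2,0,0,0]]]' 60
python3 -m jog '[[[1,0,0,0,0,0,0],[1,0,0,0,0,0,0],[1,0,0,0,0,0,0]]]' 60
python3 - <<'E'
from h import *
s=bot.read_state();h=M(.1,0,.076)
g=s["tool_pos"]+Ro.from_rotvec(s["tcp_rot"]).apply([0,0,.155]);m=RM.T@(g[:2]-h[:2]);z=g[2]-.076
print(g,m,z,"r",np.hypot(m[0],z),"ang",np.degrees(np.arctan2(z,-m[0])-np.arctan2(.045,.225)))
cv2.imwrite('pics/m.png',cv2.resize(bot.read_camera("side")[140:315,180:400,::-1],None,fx=3.4,fy=3.4,interpolation=2))
cv2.imwrite('pics/n.png',cv2.resize(bot.read_camera("top")[60:270,200:420,::-1],None,fx=2.8,fy=2.8,interpolation=2))
E
```

```text
time: 12.28
tool_pos: [0.5653, -0.009, 0.4176]
tcp_rot: [-0.417, -3.105, -0.002]
wrist_force: [-2.0, 4.7, -5.0]
width: 0.411
time: 12.65
tool_pos: [0.5654, -0.0091, 0.4179]
tcp_rot: [-0.417, -3.108, -0.002]
wrist_force: [-0.1, 6.0, -6.2]
width: 0.412
[ 0.564479   -0.00875202  0.26290908] [-0.12872266  0.0006659 ] 0.18690907622704156 r 0.22694608696609334 ang 44.13521965544246
```

View pics/m.png

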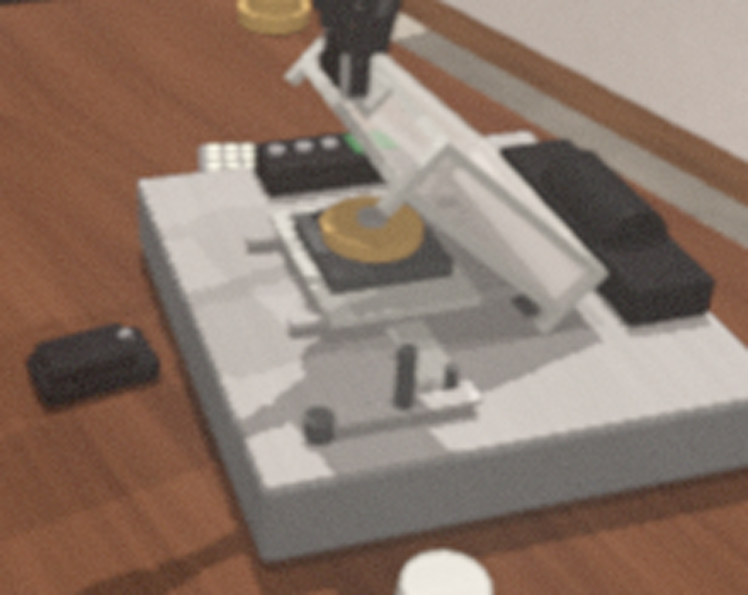

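View pics/n.png

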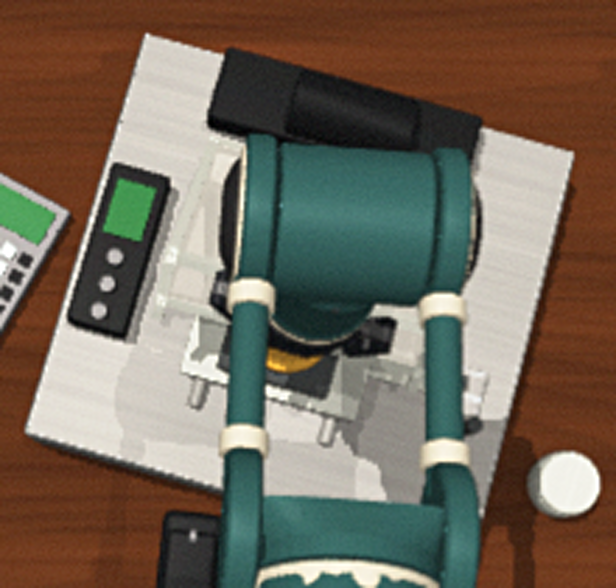

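```bash
python3 - <<'E'
from h import *
S=lambda x,y:(180+(x+.5)/3.4-.5,140+(y+.5)/3.4-.5)
n=RM[:,1]
def on(uv,yy):
    c,d=ray("side",uv);k=(yy-n@(c[:2]-T0))/(n@d[:2]);P=c+k*d;return np.array([RM[:,0]@(P[:2]-T0),P[2]-.075])
pts={k:on(S(*v),-.11) for k,v in dict(ft=(442,147),rt=(606,272),rb=(547,328),fb=(387,217)).items()}
print({k:v.round(4) for k,v in pts.items()})
v=pts['ft']-pts['rt'];print("top",np.degrees(np.arctan2(v[1],-v[0])),np.hypot(*v))
v=pts['fb']-pts['rb'];print("bot",np.degrees(np.arctan2(v[1],-v[0])),np.hypot(*v))
v=pts['rt']-pts['rb'];print("rear",np.degrees(np.arctan2(v[0],v[1])),np.hypot(*v))
v=pts['ft']-pts['fb'];print("front",np.degrees(np.arctan2(v[0],v[1])),np.hypot(*v))
v=pts['ft']-[.1,.001];print("hinge-ft",np.degrees(np.arctan2(v[1],-v[0])-np.arctan2(.065,.19)),np.hypot(*v))
E
```

```text
{'ft': array([0.0025, 0.1745]), 'rt': array([0.1445, 0.0503]), 'rb': array([0.1022, 0.0071]), 'fb': array([-0.0335,  0.1252])}
top 41.18004193072897 0.1886993509393082
bot 41.03206377871 0.17988969733129964
rear 44.43089891096014 0.06043886740789718
front 36.12108952098669 0.061044009461419836
hinge-ft 41.78056975722583 0.19906642688240153
```

The side crop shows the guard raised with the hook still round the pin, at about (450,378). The camera reads about 41–42 degrees against 44 from kinematics. I'll check for camera bias using the shut picture.

```bash
python3 - <<'E'
from h import *
S=lambda x,y:(200+(x+.5)/3.4-.5,170+(y+.5)/3.4-.5)
n=RM[:,1]
def on(uv,yy):
    c,d=ray("side",uv);k=(yy-n@(c[:2]-T0))/(n@d[:2]);P=c+k*d;return np.array([RM[:,0]@(P[:2]-T0),P[2]-.075])
pts={k:on(S(*v),-.11) for k,v in dict(ft=(238,197),rt=(486,160),rb=(478,245),fb=(240,283)).items()}
print({k:v.round(4) for k,v in pts.items()})
v=pts['ft']-pts['rt'];print("top",np.degrees(np.arctan2(v[1],-v[0])),np.hypot(*v))
v=pts['ft']-[.1,.001];print("hinge-ft",np.degrees(np.arctan2(v[1],-v[0])-np.arctan2(.065,.19)),np.hypot(*v))
# predicted pixels in current crop for 42,44,46 deg
for d in(0,42,44,45,46):
    t=np.radians(d);o=[]
    for x,z in((-.19,.065),(0,.065),(0,0),(-.19,0)):
        P=M(.1+x*np.cos(t)+z*np.sin(t),-.11,.076-x*np.sin(t)+z*np.cos(t));o.append(((proj("side",P)[0]+.5-[180,140 if d else 170])*3.4).round().tolist())
    print(d,o)
E
```

```text
{'ft': array([-0.0895,  0.0674]), 'rt': array([0.0999, 0.0665]), 'rb': array([ 0.1037, -0.0108]), 'fb': array([-0.0854, -0.0084])}
top 0.2714322406191436 0.18937676212485807
hinge-ft 0.4308356137282269 0.20080110639889123
0 [[306.0, 199.0], [555.0, 161.0], [544.0, 234.0], [303.0, 274.0]]
42 [[442.0, 145.0], [605.0, 274.0], [544.0, 336.0], [377.0, 215.0]]
44 [[451.0, 140.0], [607.0, 275.0], [544.0, 336.0], [384.0, 208.0]]
45 [[456.0, 137.0], [608.0, 276.0], [544.0, 336.0], [387.0, 205.0]]
46 [[461.0, 134.0], [608.0, 277.0], [544.0, 336.0], [391.0, 201.0]]
```

```bash
python3 - <<'E'
import cv2
im=cv2.imread('pics/m.png')[100:350,340:640]
cv2.imwrite('pics/o.png',cv2.resize(im,None,fx=2.4,fy=2.4,interpolation=2))
E
```

```text
(no output)
```

View pics/o.png

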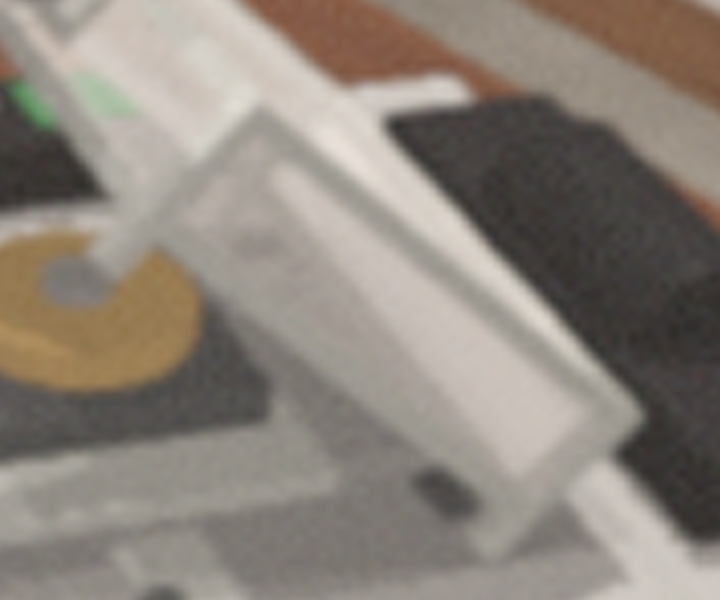

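In the finer crop the outer corners, at (450,141), (609,273) and (544,335), match the 44-degree prediction. My earlier picks were inside the edges. So 1 degree is missing, about 4 mm along the arc.

```bash
python3 -m jog '[[[1,-0.15,0,-0.1,0,0,0],[1,-0.33,0,-0.22,0,0,0],[1,-0.33,0,-0.22,0,0,0],[1,-0.33,0,-0.22,0,0,0],[1,-0.33,0,-0.22,0,0,0],[1,-0.33,0,-0.22,0,0,0],[1,-0.33,0,-0.22,0,0,0],[1,-0.33,0,-0.22,0,0,0]]]' 60
python3 - <<'E'
from h import *
def st():
    s=bot.read_state();h=M(.1,0,.076)
    g=s["tool_pos"]+Ro.from_rotvec(s["tcp_rot"]).apply([0,0,.155]);m=RM.T@(g[:2]-h[:2]);m[0]-=.0012;z=g[2]-.076+.001
    print(s["time"],s["width"],"r",np.hypot(m[0],z),"ang",np.degrees(np.arctan2(z,-m[0])-np.arctan2(.045,.225)),np.abs(s["joint_vel"]).max(),s["wrist_force"].round(1))
st()
im=bot.read_camera("side")[:,:,::-1]
cv2.imwrite('pics/p.png',cv2.resize(im[140:315,180:400],None,fx=3.4,fy=3.4,interpolation=2))
cv2.imwrite('pics/q.png',cv2.resize(im[169:243,280:368],None,fx=8.16,fy=8.1,interpolation=2))
st()
E
```

```text
time: 13.75
tool_pos: [0.5683, -0.0099, 0.4198]
tcp_rot: [-0.417, -3.106, -0.002]
wrist_force: [-0.0, 5.6, -5.6]
width: 0.411
13.75 0.4108966808630602 r 0.22842017538603415 ang 44.878229961787056 0.0016989706931684104 [-0.   5.6 -5.6]
13.8 0.40714140677944466 r 0.2284323439121211 ang 44.88192685571959 0.002119781590366605 [-1.2  5.4 -6.2]
```

View pics/p.png

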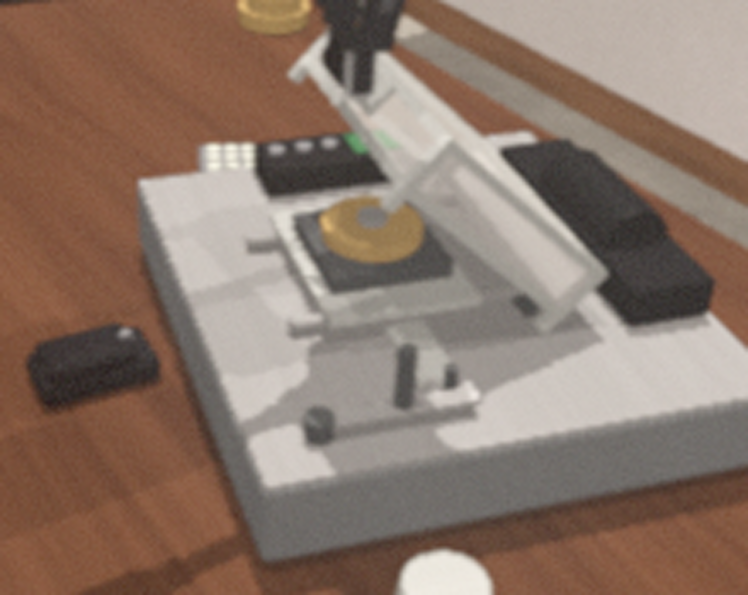

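View pics/q.png

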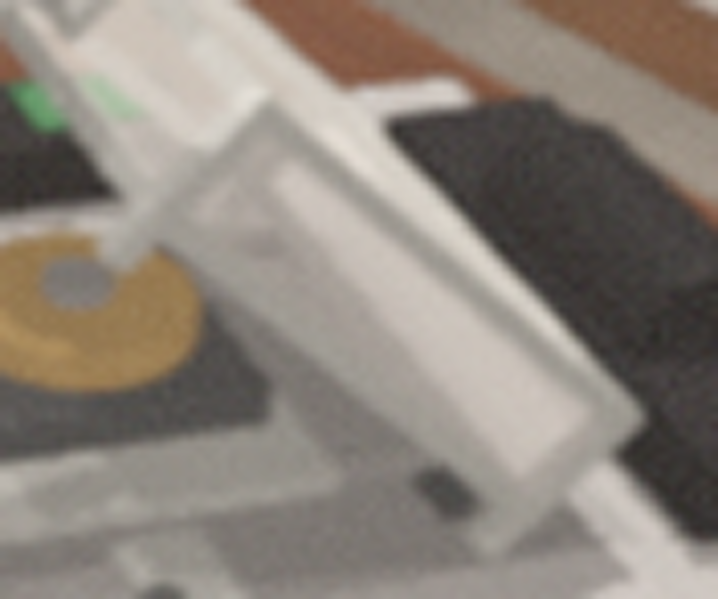

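The corner is now at (452,138), about 44.7 degrees, and kinematics gives 44.9. The arm is steady, the grip is held and the hook is home, so I hand the job in.

```bash
python3 -c "
from workcell import bot
print(bot.finish_job())"
```

```text
the job is handed in; nothing more can be done
None
```

I swung the hook home first, with the guard shut, then lifted the guard by its barrel grip. I handed the job in at about 14 s with the grip still held near 45 degrees.

- **Hook:** I pushed its post with shut fingers until it met the stop, at about 13 N. The pictures show the notch around the pin, both after I backed off and after the lift.
- **Guard angle:** The last checks gave 44.9° from the arm's pose and about 44.7° from the guard's corner in the side view. A first camera reading of 41–42° disagreed with the arm's 44°. I had picked points inside the guard's outline, and the outer corners matched 44°. I then raised the guard the last degree.
- **Holding:** I set a 60 N grip. The fingers stopped at 0.41 opening, about 35 mm, which fits the 36 mm barrel. The arm was still, and the wrist force was about 8 N.
- **Bystanders:** The arm never touched the calculator, mouse or tin. The mouse and the tin look unmoved in the last side view, though the tin is only partly in it. Only the calculator's edge shows in the late views, and it looks unmoved there.

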